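# Open a bench roller pump and hold its tension arm back

## Robot

A 6-joint arm with a two-finger parallel gripper is mounted at the origin on the work surface. World frame = base frame: x ahead of the robot, y to its left, z up, the work surface at z = 0. Lengths are in mm, angles in rad, forces in N, time in s.
With the tool pointing down it reaches from about 350 to 850 mm from the base axis. Payload 8.1 kg.
Tool frame: the origin (TCP) lies at the very end of the fingers, on their centre line; the grasp point (between the pads) lies 19 mm behind it; z points along the fingers, y is the direction in which the jaws open and shut (so a half turn about z gives the same grasp; the last joint's range is limited). The gripper opens to 93 mm and grips with 3 to 60 N. Pads are 15 mm wide; open, the fingers measure 128 mm over their backs; the gripper's body (75 mm by 188 mm) begins 65 mm behind the grasp point.
Start: joints at [-1.425, 0.13, 1.488, -0, 1.523, -0.085], TCP at [137.274, -584.09, 218.635] pointing down, gripper open.
Joint ranges: [-2.96, 2.96], [-0.89, 2.26], [0.02, 2.5], [-1.34, 4.48], [0, 2.73], [-2.66, 2.66]. Speed limits (rad/s): [2.39, 2.39, 2.79, 3.14, 3.14, 3.14].

## Interface

Orientations are given as a unit quaternion [x, y, z, w].
In Python, from station import * gives the robot as it stands.
- The arm moves only by the shell command python3 -m inch 'ROWS'. ROWS is a JSON object of lists of equal length, an entry for each row: "jaw": the opening, from 0 (shut) to 1 (fully open); "offset": the shift along the tool's x, y, z in mm, a list of three; "spin": the turn about the tool's z in degrees. A call has 1 to 12 rows; each row shifts and turns the commanded pose from where the row before left it, along the tool's axes as they then stand; what a row does not reach is not made up. A row lasts 1/12 s, in which the tool goes at most 41.7 mm and 7.16 degrees, less where a joint would pass 70% of its speed; a pose out of reach is approached as far as the arm can. A call is refused whole if a number of a shift passes 41.7 or a number of a turn 7.16, either way. A call with a gripper value outside its range is refused whole. The fingers move at their own pace and stop on an object; the grip force is fixed at half the most. Time passes only in rows, so rows that do not move let the fingers close. It gives the time, the measured TCP pose, the force and the opening at its end, in the units of the state.
- sense(): the state, without advancing time (a new reading comes with each control period).
- capture(name): name is "scene" or "top"; returns a dict with "pixels" (480x640x3 uint8, blue, green, red), "depth" (480x640 float32, mm along the optical axis (not along the pixel's ray), 0 where there is no reading), "fx", "fy", "cx", "cy" (pixels), "k1" (the pictures are not rectified: a ray, as slopes to the right and down, at radius r is drawn at 1 + k1 r^2 times it, then the intrinsics apply), "eye" and "attitude" of the camera in the world. Camera axes: x right, y down, z forward; pixel columns grow to the right and rows downward; lengths in mm; the calibration is good to about 2 mm. A picture is of the moment at which its call begins.
- sign_off(): hands the job in, once; it reports no verdict.
The state is a dict: "t": time; "q": joint angles; "qd": joint speeds; "tau": joint torques, N m; "eef_pos": TCP position; "tcp_rot": TCP orientation; "ft_force": force on the tool from outside, world axes, zero at the start; "torque": the same for the moment, N m; "opening": opening from 0.0 (shut) to 1.0 (fully open).
Only numpy, scipy, OpenCV 4.12 (cv2) and the standard library are available. Lean on these libraries where they do the work, as an engineer would, in place of code of your own. Each camera call takes 0.05 s, during which the arm holds its last target.

## Task

Open the bench roller pump so that I can lay in a new tube: take its clip-on guard by the grip ridge, pull it straight up off the pump head and set it down gently, right way up, in the steel tray. Then push the sprung tension arm out, away from the rollers, past its ratchet click and a little further so that it no longer rests on the pawl, and finish while you are still holding it there against its spring. Leave the other things on the bench where they are.

Things in the scene. Friction and masses are not known exactly. Their poses are not given: they have to be found in the camera images.
- pump: bench roller pump, fixed: white housing 255 x 200 x 75 mm high, grey panel with black dial on its front. Origin on the bench under the middle of the pump head; x to the rear, y to the pump's left, z up; housing x -115 to 140, y -100 to 100 mm. On top an aluminium head plate 150 x 120 x 16 mm carries rotor (axis x 12, y -22, radius 34, top 122 mm above bench) and tension arm, under the guard at the start
- guard_mid (a point): middle (half-way up) of the loose grey guard, 0.2 kg: an upside-down box 161 (x) x 137 (y) x 76 mm, open below, with a grip ridge on top, 116 mm high over all. This point is 58 mm above its lower edge, which at the start rests on the housing, 75 mm above the bench, axes as the pump's. Two sprung balls hold it: 10 to 15 N straight up frees it within 12 mm; lift it 80 mm to clear the parts beneath
- guard_ridge (a point): middle of the grip ridge on top of the guard: 60 mm long along the guard's x, 18 to 20 mm wide along y, 40 mm high above the guard's roof; this point is 103 mm above the guard's lower edge, 27 mm above the roof and 13 mm below the ridge's top
- tray: shallow open steel tray, fixed: 260 mm (x) x 210 mm (y), walls 4 mm thick and 22 mm high, floor 4 mm thick. Origin on the bench under its middle, z up
- tray_floor (a point): middle of the tray's inner floor, with the axes of the tray, 4 mm above the bench
- paddle (a point): middle of the thumb paddle on the free end of the tension arm: upright steel plate 30 mm long (x, along the arm), 10 mm thick (y, the way it is pushed), standing 36 mm above the arm's bar; this point is 129 mm above the bench, 12 mm below the top of the plate, 24 mm above the bar. Axes: x from paddle to pivot, y away from the rollers. At rest at x -60, y 30 mm in the pump's frame; under the guard at the start
- pivot (a point): the tension arm's upright pivot, 110 mm from the paddle, at x 50, y 30 mm in the pump's frame ; this point is 118 mm above the bench, at the top of its screw. The paddle moves on a 110 mm circle about it, clockwise seen from above, from the rollers towards the pump's +y (left) side
- tension_arm (a joint): angle of the sprung tension arm, rad: 0 at rest (shoe at the rollers), growing as the paddle is pushed away from the rollers. Pushing the paddle takes 6 N to start, 7 N over the click and 9 N at the stop. The ratchet clicks at 0.31 (paddle moved 34 mm); let go there, the arm rests on the pawl at about 0.31. Past 0.36 (39 mm) it is clear of the pawl; stop at 0.55 (57 mm)
- pawl (a joint): travel of the sprung pawl slider at the rear of the pump head, m: 0 when it is fully in (at rest, and again once it has clicked in behind the arm's tooth), up to 0.004 while the tooth rides under it
- marker: white marker pen with black cap, 135 mm long, 13 mm thick, lying on the bench between pump and tray, loose; leave it alone. Origin at the middle of its underside
- vial: small clear vial with black cap, 26 mm across, 50 mm tall, between pump and tray, loose; leave it alone. Origin at the middle of its underside
- tube_rack: white rack of black-capped amber tubes, 70 x 160 x 62 mm, at the back of the bench, loose; leave it alone. Origin at the middle of its underside
- amber_bottle: amber bottle with black cap, 68 mm across, 140 mm tall, at the back, loose; leave it alone. Origin at the middle of its underside
- tip_box: blue and white pipette tip box, 82 x 122 x 62 mm, at the back, loose; leave it alone. Origin at the middle of its underside
- beaker: open glass beaker, 68 mm across, 85 mm tall, at the right side, loose; leave it alone. Origin at the middle of its underside
- glove_box: paper glove box, 220 x 120 x 75 mm, at the left side, loose; leave it alone. Origin at the middle of its underside
Things that resemble listed ones, but are neither listed nor needed, are in the scene too. Leave any orange or pink look-alike of the part that bears guard_mid alone.

How it is judged:
By the outcome, as a careful person would: the job done as asked, in the order asked, and still so for the second after the job is handed in, while the arm keeps its last pose, push and grip.
It also fails if it takes over 54 s, if anything falls off the work surface, if the arm or the gripper's body presses on something with over 40 N, if the wrist force passes 120 N, or if a joint passes its speed limit or range.

## Working session

There is one attempt and no reset: what is moved stays moved. The work goes in short steps, Python scripts to look and compute and a shell command to move; the robot and the scene stay as the last step left them, time stands still between calls to the robot, and variables do not carry over. Pictures are saved under pics/ and viewed, and the job is handed in when it is done.

```bash
mkdir -p pics; ls
python3 - <<'E'
from station import *
import cv2,numpy as np
print(sense())
for n in("scene","top"):
    c=capture(n); cv2.imwrite(f"pics/{n}0.png",c["pixels"]); np.savez(f"{n}0.npz",**c)
    print(n,{k:c[k] for k in c if k not in("pixels","depth")})
E
```

```text
pics
{'t': 0.0, 'q': array([-1.42539525e+00,  1.31164433e-01,  1.48926090e+00, -1.46830218e-05,
        1.52300518e+00, -8.53929824e-02]), 'qd': array([ 1.87509452e-03, -8.48282058e-04,  1.28832322e-03,  7.72467522e-04,
       -3.37483158e-05,  1.28220290e-03]), 'tau': array([ 2.81510846e-03, -5.59850657e+01, -4.91747081e+01,  7.70469429e-02,
        3.55371006e-02, -1.29328332e-04]), 'eef_pos': array([ 137.18838049, -583.52339166,  217.59559439]), 'tcp_rot': array([ 9.93348688e-01,  1.15141393e-01, -3.48970534e-05, -9.18298701e-04]), 'ft_force': array([-0.08281509,  0.77304269, -0.09423008]), 'torque': array([-0.03797413, -0.02808477,  0.01990797]), 'opening': 0.9976956001958978}
scene {'fx': 472.03349022502516, 'fy': 472.03349022502516, 'cx': 325.92264912099694, 'cy': 237.4248596985049, 'k1': -0.06659726220703133, 'eye': array([1069.05476092, -824.44318801,  930.15383258]), 'attitude': array([ 0.86183822,  0.26005637, -0.12360735, -0.41752459])}
top {'fx': 497.22053715930616, 'fy': 497.22053715930616, 'cx': 321.2919239999362, 'cy': 244.1063851937194, 'k1': -0.011310920353676437, 'eye': array([ 469.56699563,   23.17980855, 1276.74231213]), 'attitude': array([ 0.71317957, -0.70058564,  0.01354579, -0.01926579])}
```

View pics/scene0.png

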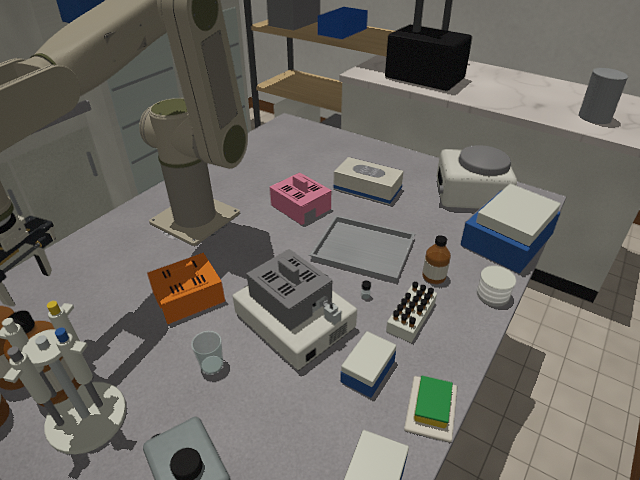

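View pics/top0.png

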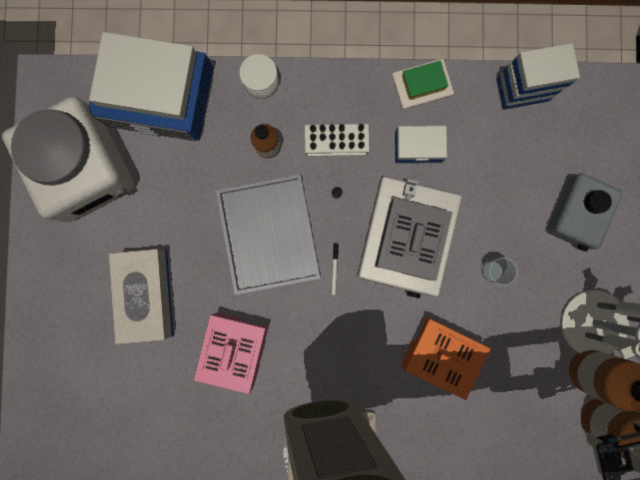

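The top picture shows three candidates for the guard: grey on the white pump at (417,237), pink at (230,353) and orange at (447,358). I choose the grey one because it sits on the pump with the pawl and dial. The tray is at (268,235), the marker at (335,268) and the vial at (337,192).

```bash
cat > h.py <<'E'
import numpy as np,cv2
from scipy.spatial.transform import Rotation as R
def cloud(c):
    K=np.array([[c["fx"],0,c["cx"]],[0,c["fy"],c["cy"]],[0,0,1.]])
    v,u=np.mgrid[:480,:640]
    p=cv2.undistortPoints(np.stack([u,v],-1).reshape(-1,1,2).astype(float),K,np.array([float(c["k1"]),0,0,0]))[:,0]
    # k1 model is same as OpenCV's: drawn = ray*(1+k1 r^2)
    z=c["depth"].reshape(-1,1).astype(float)
    P=np.hstack([p*z,z])
    W=R.from_quat(c["attitude"]).apply(P)+c["eye"]
    W[z[:,0]<=0]=np.nan
    return W.reshape(480,640,3)
def proj(c,X):
    Rm=R.from_quat(c["attitude"]).as_matrix().T
    K=np.array([[c["fx"],0,c["cx"]],[0,c["fy"],c["cy"]],[0,0,1.]])
    return cv2.projectPoints(np.atleast_2d(X).astype(float),cv2.Rodrigues(Rm)[0],-Rm@c["eye"],K,np.array([float(c["k1"]),0,0,0]))[0][:,0]
def rect(W,lo,hi,box):
    x0,x1,y0,y1=box
    m=np.zeros(W.shape[:2],bool); m[y0:y1,x0:x1]=1
    m&=(W[...,2]>lo)&(W[...,2]<hi)
    P=W[m]; r=cv2.minAreaRect(P[:,:2].astype(np.float32))
    return r,len(P),np.median(P[:,2])
E
python3 - <<'E'
from h import *
for n,boxes in(("top",dict(g=(355,470,170,305),t=(205,330,165,300))),("scene",dict(g=(220,360,235,370),t=(300,420,205,290)))):
    c=dict(np.load(f"{n}0.npz"));W=cloud(c)
    b=boxes["g"]
    for nm,lo,hi in(("ridge",170,200),("roof",142,160),("housing",68,82)):
        print(n,nm,rect(W,lo,hi,b))
    print(n,"tray rim",rect(W,14,30,boxes["t"]), "bench z",np.nanmedian(W[235,340,2]))
    if n=="top":
        for nm,bb in(("vial",(325,350,180,205)),("marker",(325,345,238,300))):print(nm,rect(W,8,80,bb))
c=dict(np.load("top0.npz"))
im=c["pixels"][160:310,340:490];cv2.imwrite("pics/crop0.png",cv2.resize(im,None,fx=4,fy=4,interpolation=2))
E
```

```text
top ridge (((536.68359375, -178.8242645263672), (19.77671241760254, 59.904144287109375), 76.84051513671875), 273, np.float64(190.962080675077))
top roof (((536.828369140625, -179.2200469970703), (137.70553588867188, 161.6215362548828), 77.24063873291016), 4022, np.float64(152.16727821068764))
top housing (((547.9401245117188, -181.9057159423828), (200.84400939941406, 256.8113708496094), 77.33145141601562), 3902, np.float64(75.65691778771543))
top tray rim (((551.04150390625, 171.01918029785156), (270.2176513671875, 220.01815795898438), 11.7946195602417), 1358, np.float64(22.34967547025849)) bench z 4.379590822879891
vial (((654.8865356445312, -8.023656845092773), (39.2387580871582, 24.282318115234375), 79.44434356689453), 105, np.float64(49.38722627246693))
marker (((467.90020751953125, -0.9522132873535156), (22.458694458007812, 133.01251220703125), 81.94464874267578), 222, np.float64(12.281465403159245))
scene ridge (((537.901123046875, -178.61880493164062), (23.491220474243164, 62.85884094238281), 77.6749038696289), 258, np.float64(189.36122824891555))
scene roof (((537.7898559570312, -178.95547485351562), (139.41758728027344, 165.0379638671875), 78.02651977539062), 2472, np.float64(152.10467009243575))
scene housing (((553.7335205078125, -243.39825439453125), (363.061767578125, 216.49090576171875), 25.73769760131836), 2543, np.float64(75.30813054033695))
scene tray rim (((509.373046875, 149.0359649658203), (386.3182373046875, 302.0811767578125), 2.343116044998169), 977, np.float64(22.252614396654394)) bench z 5.92962105846027
```

View pics/crop0.png

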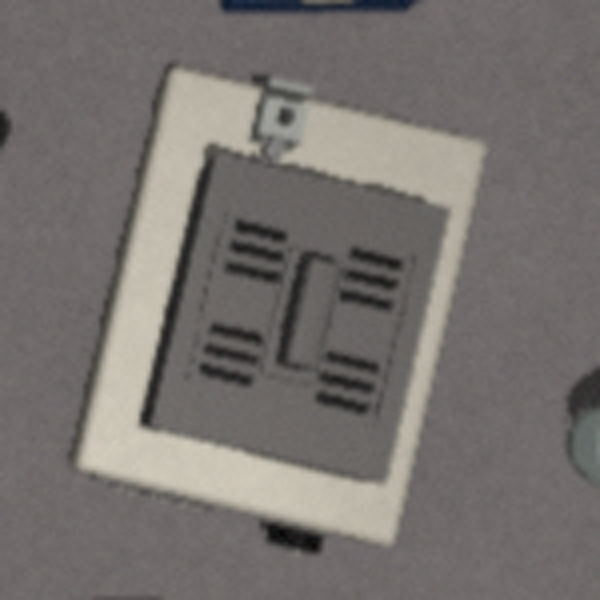

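The crop confirms the grey guard on the white housing. The pawl block is at the rear (scene crop 285,115), the dial is at the front and the ridge is in the middle. Next I'll check obstacles on the way and refine the tray pose.

```bash
cat >> h.py <<'E'
def togo(s,target,yaw_deg=None):
    Rm=R.from_quat(s["tcp_rot"]).as_matrix()
    print("t",round(s["t"],2),"pos",s["eef_pos"].round(1),"yaw",np.degrees(np.arctan2(Rm[1,0],Rm[0,0])).round(2),"tilt",np.degrees(np.arccos(-Rm[2,2])).round(2),"F",s["ft_force"].round(1),"open",round(s["opening"],3))
    yaw=np.arctan2(Rm[1,0],Rm[0,0])
    spin=0
    if yaw_deg is not None:
        spin=np.degrees(yaw)-yaw_deg; yaw=np.radians(yaw_deg)
    d=np.array(target)-s["eef_pos"]
    c,sn=np.cos(yaw),np.sin(yaw)
    # nominal vertical tool with that yaw: x=(c,s), y=(s,-c), z down
    print("spin",spin.round(2) if spin else 0,"then offset",np.round([c*d[0]+sn*d[1],sn*d[0]-c*d[1],-d[2]],1))
E
python3 - <<'E'
from h import *
from station import *
c=dict(np.load("top0.npz"));W=cloud(c)
Z=W[...,2]
for u,v in[(585,310),(600,310),(620,320),(590,375),(620,380),(600,420),(620,440),(580,210),(598,202),(500,270),(447,358),(560,355)]:
    print(u,v,W[v,u].round(0))
# tray: mask of z 14..30, largest component
m=((Z>14)&(Z<30)).astype(np.uint8); m[:, :205]=0;m[:,330:]=0;m[:160]=0;m[305:]=0
n,l,st,_=cv2.connectedComponentsWithStats(m,connectivity=8);print(st)
for i in range(1,n):
    if st[i,4]>100:
        P=W[l==i][:,:2].astype(np.float32);print(cv2.minAreaRect(P))
m=((Z>2)&(Z<8))
s=sense();togo(s,(537,-179,300),-12.8)
E
```

```text
585 310 [ 373. -635.   13.]
600 310 [ 374. -672.   15.]
620 320 [ 350. -722.   16.]
590 375 [ 230. -599.  105.]
620 380 [ 236. -622.  184.]
600 420 [ 122. -629.   91.]
620 440 [ 105. -627.  175.]
580 210 [ 620. -595.   71.]
598 202 [ 636. -622.  102.]
500 270 [ 470. -424.    3.]
447 358 [ 266. -261.  119.]
560 355 [ 257. -578.    1.]
[[     0      0    640    480 305842]
 [   216    175    104    120   1357]
 [   297    256      1      1      1]]
((551.04150390625, 171.01918029785156), (270.2176513671875, 220.01815795898438), 11.7946195602417)
t 0.1 pos [ 137.2 -583.6  217.7] yaw 13.22 tilt 0.1 F [-0.2  1.2  0.4] open 1.001
spin 26.02 then offset [ 300.2 -483.1  -82.3]
```

```bash
python3 - <<'E'
from h import *
c=dict(np.load("top0.npz"));W=cloud(c);Z=W[...,2]
m=((Z>14)&(Z<30)); m[:, :205]=0;m[:,330:]=0;m[:160]=0;m[305:]=0
P=W[m][:,:2]
best=[]
for a in np.arange(4,16,.5):
    r=np.radians(a);x=P@[np.cos(r),np.sin(r)];y=P@[-np.sin(r),np.cos(r)]
    q=lambda v:np.percentile(v,[1.5,98.5])
    X,Y=q(x),q(y);best.append((round(np.ptp(X)+np.ptp(Y),1),a,X.mean()*np.array([np.cos(r),np.sin(r)])+Y.mean()*np.array([-np.sin(r),np.cos(r)]),np.ptp(X),np.ptp(Y)))
best.sort(key=lambda b:b[0]);print(*best[:4],sep="\n")
E
python3 -m inch '{"jaw":[1,1,1,1,1,1],"offset":[[0,0,-25],[0,0,-25],[0,0,-25],[0,0,-15],[0,0,0],[0,0,0]],"spin":[6.5,6.5,6.5,6.5,0,0]}'
```

```text
(np.float64(486.0), np.float64(11.5), array([550.63865461, 170.61478584]), np.float64(267.732921965206), np.float64(218.28975294062008))
(np.float64(486.1), np.float64(12.0), array([550.69068475, 170.55631111]), np.float64(267.76719250298436), np.float64(218.2987743362155))
(np.float64(487.2), np.float64(12.5), array([550.71071535, 170.62083127]), np.float64(268.17488010238424), np.float64(219.0029700545582))
(np.float64(487.4), np.float64(11.0), array([550.60428418, 170.55364832]), np.float64(268.24075320774017), np.float64(219.1401504056235))
t: 0.6
eef_pos: [137.3, -584.4, 308.9]
tcp_rot: [0.994, -0.109, 0.0, 0.001]
ft_force: [-0.6, 0.4, 0.7]
opening: 0.999
```

```bash
python3 -m inch '{"jaw":[1,1,1,1,1,1,1,1],"offset":[[18.7,-30.2,0],[18.7,-30.2,0],[18.7,-30.2,0],[18.7,-30.2,0],[18.7,-30.2,0],[18.7,-30.2,0],[18.7,-30.2,0],[18.7,-30.2,0]],"spin":[0,0,0,0,0,0,0,0]}'
python3 -m inch '{"jaw":[1,1,1,1,1,1,1,1,1,1,1],"offset":[[18.7,-30.2,0],[18.7,-30.2,0],[18.7,-30.2,0],[18.7,-30.2,0],[18.7,-30.2,0],[18.7,-30.2,0],[18.7,-30.2,0],[18.7,-30.2,0],[0,0,0],[0,0,0],[0,0,0]],"spin":[0,0,0,0,0,0,0,0,0,0,0]}'
python3 - <<'E'
from h import *
from station import *
togo(sense(),(537,-179,159),-12.8)
c=capture("scene");cv2.imwrite("pics/s1.png",c["pixels"])
E
```

```text
t: 1.27
eef_pos: [337.0, -379.4, 305.9]
tcp_rot: [0.994, -0.109, -0.001, -0.001]
ft_force: [0.1, -0.3, -0.4]
opening: 0.997
t: 2.18
eef_pos: [535.1, -178.8, 306.5]
tcp_rot: [0.994, -0.11, -0.002, -0.0]
ft_force: [-0.4, -0.5, -0.1]
opening: 0.999
t 2.18 pos [ 535.1 -178.8  306.5] yaw -12.59 tilt 0.19 F [-0.4 -0.5 -0.1] open 0.999
spin 0.21 then offset [  1.9  -0.2 147.5]
```

View pics/s1.png

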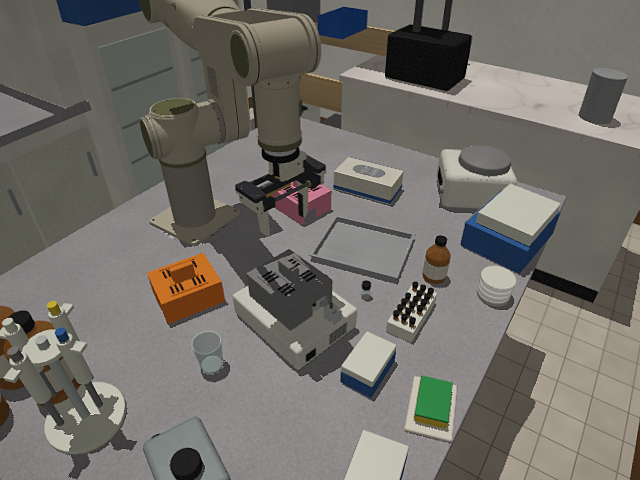

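The gripper hovers above the grey guard, with its fingers at about (262,225) and (325,195), on either side of the ridge at (290,262). Now I go down.

```bash
python3 -m inch '{"jaw":[1,1,1,1,1,1,1,1],"offset":[[2,0,25],[0,0,25],[0,0,25],[0,0,25],[0,0,15],[0,0,15],[0,0,8],[0,0,7]],"spin":[0,0,0,0,0,0,0,0]}'
python3 -m inch '{"jaw":[1,1,0,0,0,0,0,0,0,0,0,0],"offset":[[0,0,2],[0,0,0],[0,0,0],[0,0,0],[0,0,0],[0,0,0],[0,0,0],[0,0,0],[0,0,0],[0,0,0],[0,0,0],[0,0,0]],"spin":[0,0,0,0,0,0,0,0,0,0,0,0]}'
python3 - <<'E'
from h import *
from station import *
togo(sense(),(537,-179,159),-12.8)
E
```

```text
t: 2.9
eef_pos: [536.7, -180.3, 162.5]
tcp_rot: [0.994, -0.112, -0.001, -0.0]
ft_force: [1.0, 0.1, 0.3]
opening: 0.998
t: 3.9
eef_pos: [537.9, -179.4, 161.6]
tcp_rot: [0.994, -0.111, -0.0, -0.0]
ft_force: [-0.6, 0.1, 0.7]
opening: 0.332
t 3.9 pos [ 537.9 -179.4  161.6] yaw -12.78 tilt 0.01 F [-0.6  0.1  0.7] open 0.332
spin 0.02 then offset [-0.9 -0.2  2.6]
```

Still closing (0.33 of 93 mm is 31 mm). I'll hold until it grips.

```bash
python3 -m inch '{"jaw":[0,0,0,0,0,0,0,0],"offset":[[0,0,0],[0,0,0],[0,0,0],[0,0,0],[0,0,0],[0,0,0],[0,0,0],[0,0,0]],"spin":[0,0,0,0,0,0,0,0]}'
python3 -m inch '{"jaw":[0,0,0,0,0,0,0,0,0,0],"offset":[[0,0,-2],[0,0,-2],[0,0,-2],[0,0,-3],[0,0,-3],[0,0,-3],[0,0,-3],[0,0,-4],[0,0,-4],[0,0,-4]],"spin":[0,0,0,0,0,0,0,0,0,0]}'
python3 - <<'E'
from h import *
from station import *
s=sense();togo(s,(537,-179,270),-12.8);print(s["torque"])
c=capture("scene");cv2.imwrite("pics/s2.png",cv2.resize(c["pixels"][180:380,180:440],None,fx=3,fy=3))
E
```

```text
t: 4.57
eef_pos: [537.9, -179.3, 161.5]
tcp_rot: [0.994, -0.111, -0.0, -0.0]
ft_force: [-0.4, 2.3, -0.6]
opening: 0.195
t: 5.4
eef_pos: [538.4, -180.1, 193.4]
tcp_rot: [0.994, -0.111, 0.001, 0.0]
ft_force: [-0.4, 0.4, -2.4]
opening: 0.193
t 5.4 pos [ 538.4 -180.1  193.4] yaw -12.8 tilt 0.13 F [-0.4  0.4 -2.4] open 0.193
spin 0.0 then offset [ -1.6  -0.8 -76.6]
[ 0.02572824 -0.01199512  0.00485635]
```

View pics/s2.png

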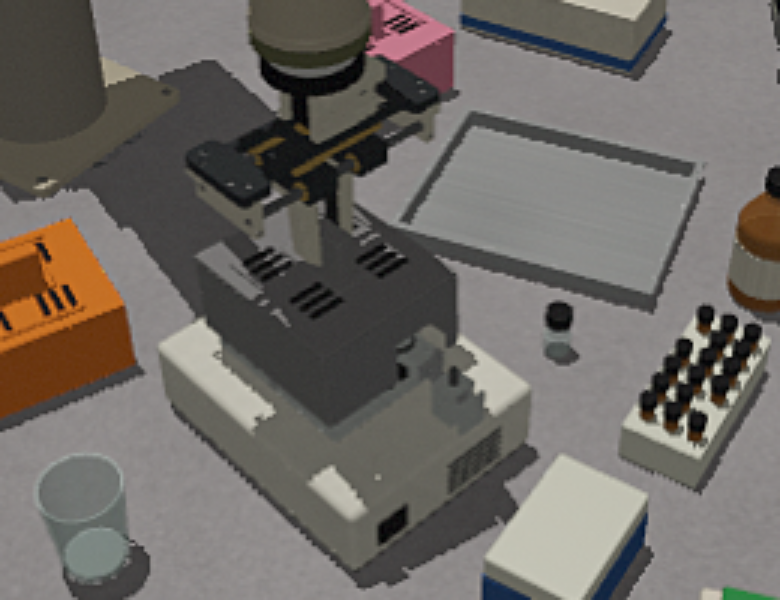

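The guard is free: its lower edge is off the housing at (330,430), the measured pull is 2.4 N (its weight), and the opening of 18 mm matches the ridge. I'll keep going straight up.

```bash
python3 -m inch '{"jaw":[0,0,0,0,0,0,0],"offset":[[0,0,-10],[0,0,-14],[0,0,-14],[0,0,-14],[0,0,-14],[0,0,-10],[0,0,-6]],"spin":[0,0,0,0,0,0,0]}'
python3 -m inch '{"jaw":[0,0,0,0,0,0,0],"offset":[[0,0,0],[0,0,0],[0,0,0],[0,0,0],[0,0,0],[0,0,0],[0,0,0]],"spin":[-4,-6,-6,-5,-3.6,0,0]}'
python3 - <<'E'
from h import *
from station import *
s=sense();togo(s,(550.7,170.6,270),11.8);print(s["q"].round(2))
E
```

```text
t: 6.03
eef_pos: [538.6, -179.9, 276.3]
tcp_rot: [0.994, -0.111, 0.002, 0.001]
ft_force: [-0.1, -0.4, -2.4]
opening: 0.193
t: 6.62
eef_pos: [537.8, -179.5, 273.6]
tcp_rot: [0.995, 0.102, -0.0, -0.0]
ft_force: [0.5, -0.1, -2.3]
opening: 0.189
t 6.62 pos [ 537.8 -179.5  273.6] yaw 11.7 tilt 0.01 F [ 0.5 -0.1 -2.3] open 0.189
spin -0.1 then offset [  84.2 -340.     3.6]
[-0.41  0.02  1.5   0.    1.62  0.95]
```

```bash
python3 -m inch '{"jaw":[0,0,0,0,0,0,0,0,0,0,0,0],"offset":[[2,-8,0],[4,-16,0],[6,-24,0],[8,-32,0],[9,-36,0],[9,-36,0],[9,-36,0],[9,-36,0],[9,-36,0],[8,-32,0],[6,-24,0],[3,-14,0]],"spin":[0,0,0,0,0,0,0,0,0,0,0,0]}'
python3 -m inch '{"jaw":[0,0,0],"offset":[[2,-10,0],[0,0,0],[0,0,0]],"spin":[0,0,0]}'
python3 - <<'E'
from h import *
from station import *
s=sense();togo(s,(550.7,170.6,90),11.8)
c=capture("top");cv2.imwrite("pics/t3.png",c["pixels"])
np.savez("top3.npz",**c)
E
```

```text
t: 7.62
eef_pos: [549.9, 163.8, 273.6]
tcp_rot: [0.995, 0.104, -0.0, -0.0]
ft_force: [0.1, -0.1, -2.5]
opening: 0.191
t: 7.87
eef_pos: [550.4, 170.0, 273.5]
tcp_rot: [0.995, 0.103, -0.0, 0.0]
ft_force: [-0.2, -0.5, -2.0]
opening: 0.193
t 7.87 pos [550.4 170.  273.5] yaw 11.81 tilt 0.04 F [-0.2 -0.5 -2. ] open 0.193
spin 0.01 then offset [  0.4  -0.5 183.5]
```

View pics/t3.png

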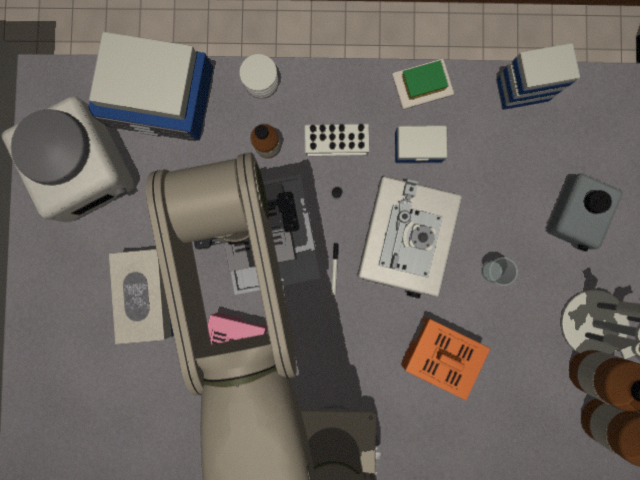

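The arm now covers the tray (270,235). The opened pump head at (412,235) is visible, with the rotor at (424,237) and the paddle near (390,263). I'll lower to just above the floor.

```bash
python3 -m inch '{"jaw":[0,0,0,0,0,0,0,0,0,0],"offset":[[0,0,10],[0,0,22],[0,0,26],[0,0,26],[0,0,26],[0,0,22],[0,0,16],[0,0,12],[0,0,8],[0,0,5]],"spin":[0,0,0,0,0,0,0,0,0,0]}'
python3 -m inch '{"jaw":[0,0,0,0,0,0],"offset":[[0,0,2],[0,0,1.5],[0,0,1.5],[0,0,1],[0,0,1],[0,0,0]],"spin":[0,0,0,0,0,0]}'
python3 - <<'E'
from h import *
from station import *
s=sense();togo(s,(550.7,170.6,90.5),11.8)
E
```

```text
t: 8.75
eef_pos: [550.1, 169.7, 99.5]
tcp_rot: [0.995, 0.102, -0.001, 0.0]
ft_force: [0.3, -0.0, -2.4]
opening: 0.195
t: 9.25
eef_pos: [550.6, 170.6, 93.9]
tcp_rot: [0.995, 0.103, 0.0, -0.0]
ft_force: [-0.7, -0.4, -2.8]
opening: 0.192
t 9.25 pos [550.6 170.6  93.9] yaw 11.83 tilt 0.03 F [-0.7 -0.4 -2.8] open 0.192
spin 0.03 then offset [0.1 0.1 3.4]
```

```bash
python3 -m inch '{"jaw":[0,0,0,0,0],"offset":[[0,0,1],[0,0,0.8],[0,0,0.8],[0,0,0],[0,0,0]],"spin":[0,0,0,0,0]}'
python3 -m inch '{"jaw":[0,0,0,0],"offset":[[0,0,0.5],[0,0,0.4],[0,0,0],[0,0,0]],"spin":[0,0,0,0]}'
```

```text
t: 9.67
eef_pos: [552.0, 170.7, 92.6]
tcp_rot: [0.995, 0.103, 0.002, -0.0]
ft_force: [1.8, 0.1, 5.7]
opening: 0.19
t: 10.0
eef_pos: [552.5, 170.9, 92.2]
tcp_rot: [0.995, 0.103, 0.002, -0.0]
ft_force: [3.7, 0.5, 6.9]
opening: 0.192
```

It has contact (+7 N up). I'll ease back slightly, then open.

```bash
python3 -m inch '{"jaw":[0,0,0.3,0.4,0.5,0.6,0.7,0.8,0.9,0.9,0.9,0.9],"offset":[[0,0,-0.4],[0,0,0],[0,0,0],[0,0,0],[0,0,0],[0,0,0],[0,0,0],[0,0,0],[0,0,0],[0,0,0],[0,0,0],[0,0,0]],"spin":[0,0,0,0,0,0,0,0,0,0,0,0]}'
python3 - <<'E'
from h import *
from station import *
s=sense();togo(s,(550.7,170.6,280),11.8)
E
```

```text
t: 11.0
eef_pos: [550.4, 170.6, 90.5]
tcp_rot: [0.995, 0.103, 0.0, -0.0]
ft_force: [0.3, 1.0, -0.0]
opening: 0.856
t 11.0 pos [550.4 170.6  90.5] yaw 11.82 tilt 0.0 F [ 0.3  1.  -0. ] open 0.856
spin 0.02 then offset [   0.3    0.  -189.5]
```

```bash
python3 -m inch '{"jaw":[0.9,0.9,0.9,0.9,0.9,0.9,0.9,0,0,0,0,0],"offset":[[0,0,-5],[0,0,-12],[0,0,-18],[0,0,-22],[0,0,-22],[0,0,-22],[0,0,-22],[0,0,-22],[0,0,-22],[0,0,-15],[0,0,-8],[0,0,0]],"spin":[0,0,0,0,0,0,0,0,0,0,0,0]}'
python3 -m inch '{"jaw":[0,0,0,0,0,0],"offset":[[0,0,0],[0,0,0],[0,0,0],[0,0,0],[0,0,0],[0,0,0]],"spin":[4,6,6,5,3.6,0]}'
python3 - <<'E'
from h import *
c=dict(np.load("top3.npz"));W=cloud(c)
a=np.radians(-12.8);ex=np.array([np.cos(a),np.sin(a)]);ey=np.array([-ex[1],ex[0]])
o=np.array([536.3,-179.1])
for z,b in((141,(370,460,170,300)),):
  m=np.zeros((480,640),bool);m[170:300,360:460]=1;m&=(W[...,2]>130)&(W[...,2]<146)
  P=W[m];print(len(P),P.round(0))
  pc=P[:,:2].mean(0)-o;print("paddle in pump",pc@ex,pc@ey,cv2.minAreaRect(P[:,:2].astype(np.float32)))
m=np.zeros((480,640),bool);m[170:300,360:470]=1;m&=(W[...,2]>118)&(W[...,2]<126)
P=W[m];pc=P[:,:2]-o;print("rotor med",np.median(pc@ex),np.median(pc@ey),len(P))
print("housing",rect(W,68,82,(355,470,170,305)))
im=c["pixels"][160:310,340:490];cv2.imwrite("pics/crop3.png",cv2.resize(im,None,fx=4,fy=4,interpolation=2))
from station import *
for y in(0,):
  t=o-60*ex-5*ey;togo(sense(),(t[0],t[1],240),-12.8)
E
```

```text
t: 12.0
eef_pos: [551.6, 170.8, 284.1]
tcp_rot: [0.995, 0.103, 0.002, -0.0]
ft_force: [0.4, -0.2, 0.1]
opening: 0.59
t: 12.5
eef_pos: [549.8, 170.4, 279.2]
tcp_rot: [0.994, -0.113, -0.001, 0.0]
ft_force: [-0.0, 0.5, -0.3]
opening: 0.159
63 [[ 498. -134.  138.]
 [ 498. -136.  140.]
 [ 498. -138.  141.]
 [ 498. -141.  140.]
 [ 498. -143.  140.]
 [ 496. -134.  141.]
 [ 496. -136.  140.]
 [ 496. -138.  139.]
 [ 496. -140.  145.]
 [ 496. -142.  144.]
 [ 494. -134.  136.]
 [ 493. -135.  144.]
 [ 493. -138.  142.]
 [ 494. -141.  135.]
 [ 494. -142.  143.]
 [ 491. -133.  142.]
 [ 491. -136.  140.]
 [ 491. -138.  143.]
 [ 491. -140.  142.]
 [ 491. -142.  145.]
 [ 489. -132.  138.]
 [ 489. -133.  143.]
 [ 489. -135.  145.]
 [ 489. -138.  141.]
 [ 489. -140.  143.]
 [ 487. -132.  138.]
 [ 487. -134.  139.]
 [ 487. -136.  138.]
 [ 487. -138.  143.]
 [ 487. -141.  140.]
 [ 484. -132.  139.]
 [ 484. -134.  139.]
 [ 484. -136.  144.]
 [ 484. -138.  145.]
 [ 484. -141.  138.]
 [ 482. -132.  137.]
 [ 482. -134.  138.]
 [ 482. -136.  141.]
 [ 482. -138.  142.]
 [ 482. -141.  139.]
 [ 480. -130.  136.]
[... 244 characters left out ...]
.  140.]
 [ 475. -136.  145.]
 [ 475. -138.  143.]
 [ 473. -129.  141.]
 [ 473. -131.  143.]
 [ 473. -133.  144.]
 [ 473. -138.  142.]
 [ 471. -132.  140.]
 [ 471. -134.  144.]
 [ 471. -136.  138.]
 [ 471. -139.  139.]]
paddle in pump -59.84541381643762 30.696047505771954 ((484.6124267578125, -136.0529327392578), (10.308709144592285, 29.174785614013672), 79.25732421875)
rotor med 14.278814111880106 -18.336801586622336 278
housing (((547.8844604492188, -181.82357788085938), (200.61546325683594, 256.77569580078125), 77.2231674194336), 5138, np.float64(75.66178202323658))
t 12.5 pos [549.8 170.4 279.2] yaw -12.95 tilt 0.12 F [-0.   0.5 -0.3] open 0.159
spin -0.15 then offset [  4.3 348.8  39.2]
```

View pics/crop3.png

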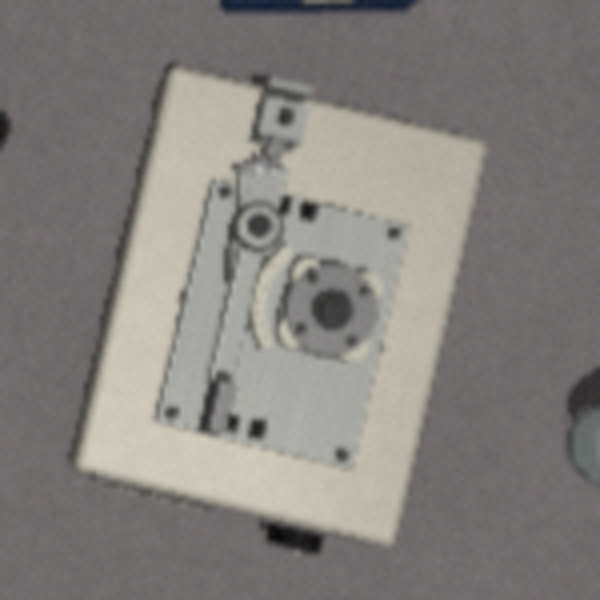

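The paddle is at pump (-60, 31), as described, and appears at crop (217,402). The rotor is at crop (330,308). The roller side of the paddle is free for the shut fingers.

```bash
python3 -m inch '{"jaw":[0,0,0,0,0,0,0,0,0,0,0,0],"offset":[[0,10,0],[0,22,0],[0.5,32,0],[0.5,36,0],[0.5,36,0],[0.5,36,0],[0.5,36,0],[0.5,36,0],[0.5,36,0],[0.5,30,0],[0,20,0],[0,9,0]],"spin":[0,0,0,0,0,0,0,0,0,0,0,0]}'
python3 -m inch '{"jaw":[0,0,0],"offset":[[0,5,0],[0,0,0],[0,0,0]],"spin":[0,0,0]}'
python3 - <<'E'
from h import *
from station import *
a=np.radians(-12.8);ex=np.array([np.cos(a),np.sin(a)]);ey=np.array([-ex[1],ex[0]])
o=np.array([536.3,-179.1]);t=o-60*ex
togo(sense(),(t[0],t[1],113),-12.8)
c=capture("scene");np.savez("s4.npz",**c);cv2.imwrite("pics/s4.png",c["pixels"])
E
```

```text
t: 13.5
eef_pos: [477.9, -163.8, 280.1]
tcp_rot: [0.994, -0.112, -0.0, 0.0]
ft_force: [-0.2, 0.4, -0.3]
opening: 0.004
t: 13.75
eef_pos: [478.4, -165.1, 280.4]
tcp_rot: [0.994, -0.111, -0.0, -0.0]
ft_force: [-0.8, -0.0, -0.3]
opening: 0.006
t 13.75 pos [ 478.4 -165.1  280.4] yaw -12.72 tilt 0.03 F [-0.8 -0.  -0.3] open 0.006
spin 0.08 then offset [ -0.4   0.8 167.4]
```

View pics/s4.png

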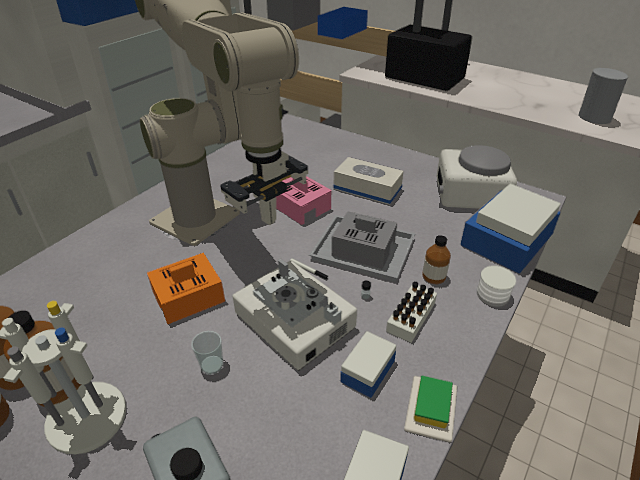

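The guard stands upright in the middle of the tray at (364,240). The marker (310,270) and vial (366,289) have not moved. The shut fingers hang at (268,213), above the front of the pump head. Now I go down beside the paddle.

```bash
python3 -m inch '{"jaw":[0,0,0,0,0,0,0,0,0,0],"offset":[[0,1,12],[0,0,22],[0,0,26],[0,0,26],[0,0,24],[0,0,20],[0,0,16],[0,0,12],[0,0,6],[0,0,2]],"spin":[0,0,0,0,0,0,0,0,0,0]}'
python3 -m inch '{"jaw":[0,0,0],"offset":[[0,0,0],[0,0,0],[0,0,0]],"spin":[0,0,0]}'
python3 - <<'E'
from h import *
from station import *
a=np.radians(-12.8);ex=np.array([np.cos(a),np.sin(a)]);ey=np.array([-ex[1],ex[0]])
o=np.array([536.3,-179.1]);t=o-60*ex
togo(sense(),(t[0],t[1],113),-12.8)
c=capture("scene");cv2.imwrite("pics/s5.png",cv2.resize(c["pixels"][200:370,200:400],None,fx=4,fy=3.5))
E
```

```text
t: 14.63
eef_pos: [477.4, -165.9, 113.1]
tcp_rot: [0.994, -0.111, -0.001, -0.0]
ft_force: [-0.2, 0.7, -0.1]
opening: 0.003
t: 14.88
eef_pos: [478.9, -167.1, 115.8]
tcp_rot: [0.994, -0.111, 0.001, 0.0]
ft_force: [-0.1, 0.2, -0.4]
opening: 0.005
t 14.88 pos [ 478.9 -167.1  115.8] yaw -12.77 tilt 0.12 F [-0.1  0.2 -0.4] open 0.005
spin 0.03 then offset [-1.4 -1.   2.8]
```

View pics/s5.png

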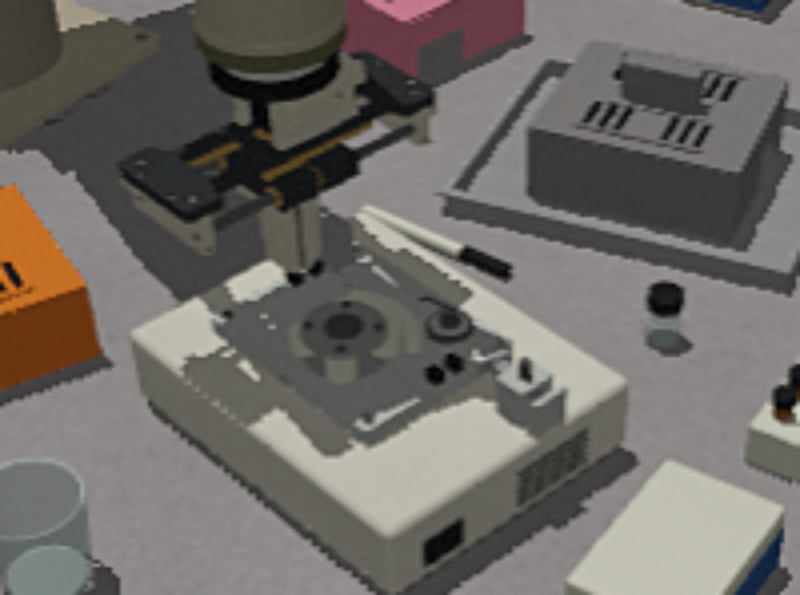

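```bash
python3 -m inch '{"jaw":[0,0,0,0,0,0,0],"offset":[[-1,-2,1],[0,-2,1],[0,-2,0],[0,-1.5,0],[0,-1,0],[0,-1,0],[0,0,0]],"spin":[0,0,0,0,0,0,0]}'
python3 -m inch '{"jaw":[0,0,0,0,0,0],"offset":[[-0.4,-1.9,0],[-0.4,-1.9,0],[-0.4,-1.9,0],[-0.4,-1.9,0],[0,0,0],[0,0,0]],"spin":[1,1,1,1,0,0]}'
cat > m.py <<'E'
from h import *
from station import *
a=np.radians(-12.8);ex=np.array([np.cos(a),np.sin(a)]);ey=np.array([-ex[1],ex[0]])
o=np.array([536.3,-179.1])
s=sense();togo(s,(0,0,0))
d=s["eef_pos"][:2]-o;print("pump xy",d@ex,d@ey,"F pump",s["ft_force"][:2]@ex,s["ft_force"][:2]@ey)
E
python3 m.py
```

```text
t: 15.52
eef_pos: [479.2, -157.1, 112.6]
tcp_rot: [0.994, -0.111, -0.0, -0.0]
ft_force: [1.0, -0.0, 0.1]
opening: 0.006
t: 16.02
eef_pos: [479.5, -149.9, 112.6]
tcp_rot: [0.989, -0.146, 0.0, 0.0]
ft_force: [-0.8, -3.4, -0.6]
opening: 0.006
t 16.02 pos [ 479.5 -149.9  112.6] yaw -16.8 tilt 0.04 F [-0.8 -3.4 -0.6] open 0.006
spin 0 then offset [-502.3   -4.9  112.6]
pump xy -61.8941919839107 15.89313725886974 F pump -0.06107673709568539 -3.55010905799002
```

Contact at pump y ≈ 16 with 3.5 N. I'll push on along the arc, past the click.

```bash
python3 -m inch '{"jaw":[0,0,0,0,0,0,0,0],"offset":[[-0.3,-2.5,0],[-0.5,-4,0],[-0.6,-4.5,0],[-0.6,-4.5,0],[-0.6,-4.5,0],[-0.6,-4.5,0],[0,0,0],[0,0,0]],"spin":[1,2,2,2.2,2.2,2.2,0,0]}'
python3 m.py
python3 - <<'E'
from h import *
from station import *
c=capture("scene");cv2.imwrite("pics/s6.png",cv2.resize(c["pixels"][200:370,200:400],None,fx=4,fy=3.5))
E
```

```text
t: 16.68
eef_pos: [485.4, -125.1, 112.4]
tcp_rot: [0.97, -0.244, -0.0, -0.0]
ft_force: [-1.7, 0.2, -0.2]
opening: 0.01
t 16.68 pos [ 485.4 -125.1  112.4] yaw -28.29 tilt 0.05 F [-1.7  0.2 -0.2] open 0.01
spin 0 then offset [-486.7  119.9  112.4]
pump xy -61.63650849310721 41.369516143250905 F pump -1.6655098684285166 -0.1446513608870391
```

View pics/s6.png

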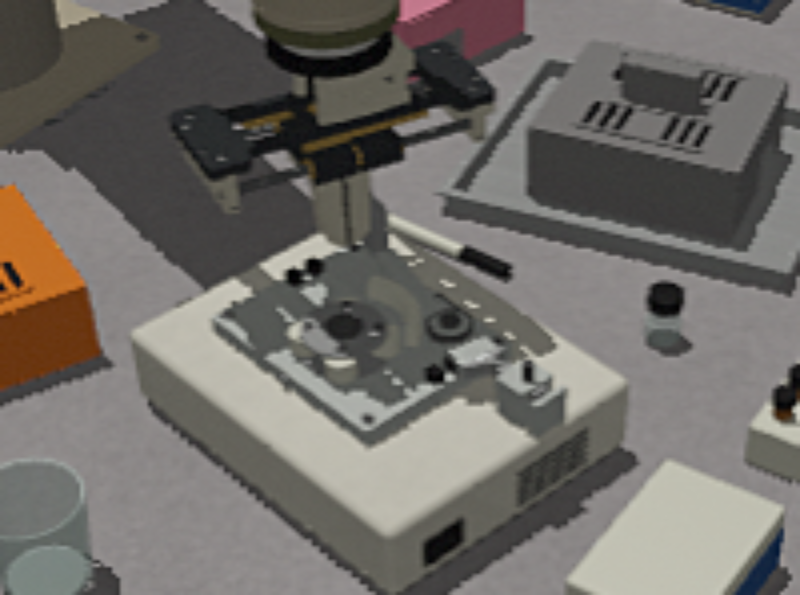

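The force reads about 0, although the picture shows the arm swung with the fingers. I'll check the angle from above.

```bash
cat > k.py <<'E'
from h import *
from station import *
import sys
exec(open("m.py").read())
for n in("top","scene"):
    c=capture(n);W=cloud(c);p=proj(c,[[485,-136,120]])[0].astype(int) if n=="top" else proj(c,[[500,-150,120]])[0].astype(int)
    h=40 if n=="scene" else 60
    im=c["pixels"][p[1]-h:p[1]+h,p[0]-h:p[0]+h]
    cv2.imwrite(f"pics/{sys.argv[1]}_{n}.png",cv2.resize(im,(600,600),interpolation=2))
    np.savez(f"{sys.argv[1]}_{n}.npz",**c);print(n,"crop origin",p-h,"scale",600/(2*h))
    # arm bar + paddle points in pump polar frame about pivot
    piv=o+50*ex+30*ey
    D=W[...,:2]-piv;X=D@ex;Y=D@ey;r=np.hypot(X,Y);th=np.arctan2(Y,-X)
    m=(r>95)&(r<126)&(W[...,2]>100)&(W[...,2]<146)&(th>-.3)&(th<.8)
    print(np.c_[r[m],th[m],W[...,2][m]][:: max(1,m.sum()//25)].round(2))
E
python3 k.py a7
```

```text
t 16.73 pos [ 485.4 -125.3  112.4] yaw -28.29 tilt 0.04 F [-1.  -1.4  0.5] open 0.011
spin 0 then offset [-486.8  119.7  112.4]
pump xy -61.56539607180519 41.17044242607911 F pump -0.7021267760895981 -1.5761685786827038
top crop origin [333 201] scale 5.0
[]
scene crop origin [243 233] scale 7.5
[[ 1.1586e+02  3.0000e-01  1.4337e+02]
 [ 1.0306e+02  3.0000e-01  1.4314e+02]
 [ 1.2202e+02 -2.0000e-02  1.4137e+02]
 [ 9.8200e+01  2.5000e-01  1.4220e+02]
 [ 1.0252e+02  1.0000e-01  1.4287e+02]
 [ 9.5640e+01  2.7000e-01  1.4018e+02]
 [ 1.0282e+02  1.0000e-02  1.4445e+02]
 [ 1.0268e+02  2.2000e-01  1.3370e+02]
 [ 1.0831e+02 -4.0000e-02  1.4098e+02]
 [ 1.0390e+02  1.4000e-01  1.3336e+02]
 [ 1.1598e+02 -4.0000e-02  1.3319e+02]
 [ 1.0540e+02  9.0000e-02  1.3168e+02]
 [ 9.5360e+01  3.2000e-01  1.2827e+02]
 [ 1.0277e+02  4.0000e-02  1.3294e+02]
 [ 1.0198e+02  2.3000e-01  1.2309e+02]
 [ 1.0547e+02  3.0000e-02  1.2856e+02]
 [ 1.0032e+02  2.0000e-01  1.2269e+02]
 [ 1.0396e+02 -2.0000e-02  1.2891e+02]
 [ 1.0366e+02  1.8000e-01  1.1735e+02]
 [ 1.0758e+02 -2.0000e-02  1.2356e+02]
 [ 1.0283e+02  1.5000e-01  1.1629e+02]
 [ 1.0314e+02  0.0000e+00  1.2129e+02]
 [ 9.5660e+01  3.1000e-01  1.1102e+02]
 [ 9.5990e+01  3.1000e-01  1.0727e+02]
 [ 1.1803e+02 -8.0000e-02  1.0021e+02]
 [ 1.1631e+02 -2.2000e-01  1.0303e+02]
 [ 1.1352e+02 -2.6000e-01  1.0056e+02]]
```

View pics/a7_top.png

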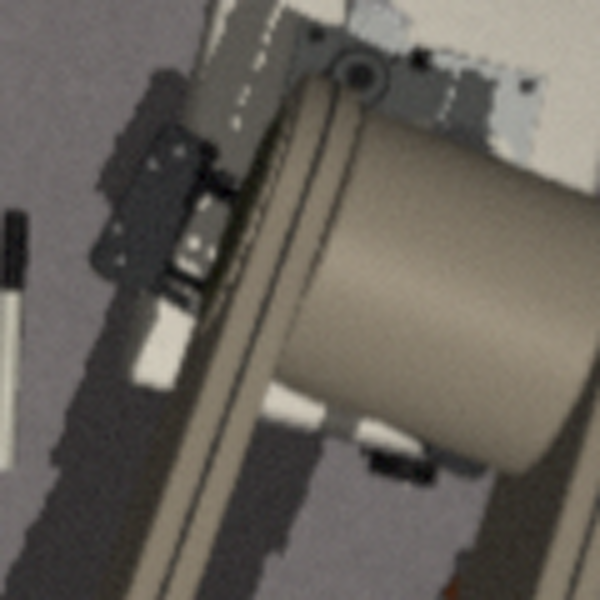

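View pics/a7_scene.png

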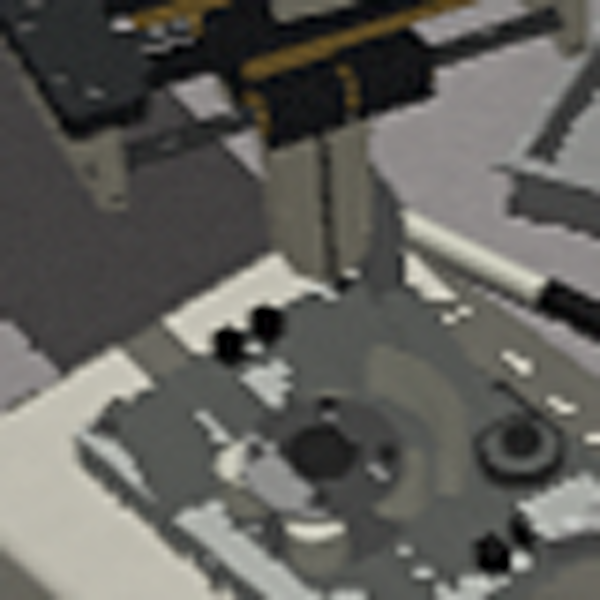

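The paddle (385,230) is just to the right of the fingers, with its end face at an arm angle of about 0.3. With the force near zero, the arm is probably resting on or near the pawl. I'll push further, slowly.

```bash
python3 -m inch '{"jaw":[0,0,0,0,0],"offset":[[-0.4,-2,0],[-0.4,-2,0],[-0.4,-2,0],[0,0,0],[0,0,0]],"spin":[1,1,1,0,0]}'; python3 m.py
python3 -m inch '{"jaw":[0,0,0,0,0],"offset":[[-0.4,-2,0],[-0.4,-2,0],[-0.4,-2,0],[0,0,0],[0,0,0]],"spin":[1,1,1,0,0]}'; python3 m.py
```

```text
t: 17.25
eef_pos: [487.0, -120.4, 112.5]
tcp_rot: [0.963, -0.271, -0.0, 0.001]
ft_force: [-2.5, -5.2, 0.7]
opening: 0.003
t 17.25 pos [ 487.  -120.4  112.5] yaw -31.44 tilt 0.08 F [-2.5 -5.2  0.7] open 0.003
spin 0 then offset [-478.3  151.3  112.5]
pump xy -61.0419004145089 46.30548097294781 F pump -1.2533459562294917 -5.57647882779429
t: 17.67
eef_pos: [489.2, -114.9, 112.5]
tcp_rot: [0.955, -0.296, -0.0, 0.001]
ft_force: [-2.3, -5.5, 0.2]
opening: 0.007
t 17.67 pos [ 489.2 -114.9  112.5] yaw -34.45 tilt 0.09 F [-2.3 -5.5  0.2] open 0.007
spin 0 then offset [-468.5  181.9  112.5]
pump xy -60.11013459147136 52.13102249420588 F pump -1.0680582998378434 -5.854724062843969
```

```bash
python3 -m inch '{"jaw":[0,0,0,0,0,0,0],"offset":[[-0.4,-2,0],[-0.4,-2,0],[-0.3,-1.5,0],[0,0,0],[0,0,0],[0,0,0],[0,0,0]],"spin":[1,1,1,0,0,0,0]}'; python3 k.py a8 | head -12
python3 - <<'E'
from h import *
c=dict(np.load("a8_scene.npz"));W=cloud(c)
im=c["pixels"][225:345,230:390];cv2.imwrite("pics/a9.png",cv2.resize(im,(800,600),interpolation=2))
# overlay predicted paddle-top outline at theta
a=np.radians(-12.8);ex=np.array([np.cos(a),np.sin(a)]);ey=np.array([-ex[1],ex[0]]);o=np.array([536.3,-179.1]);piv=o+50*ex+30*ey
M=cv2.resize(im,(800,600),interpolation=2)
for th,col in((.31,(0,0,255)),(.45,(0,255,0)),(.55,(255,0,0))):
    u=-np.cos(th)*ex+np.sin(th)*ey; n=np.sin(th)*ex+np.cos(th)*ey
    q=[np.r_[piv+u*r+n*w,z] for z in(141,)for r,w in((95,-5),(125,-5),(125,5),(95,5))]
    q+=[np.r_[piv+u*95+n*w,z] for w,z in((5,141),(5,105),(-5,105),(-5,141))]
    p=(proj(c,q)-[230,225]+.5)*5
    cv2.polylines(M,[p[:4].astype(int)],True,col,1);cv2.polylines(M,[p[4:].astype(int)],True,col,1)
cv2.imwrite("pics/a9o.png",M)
E
```

```text
t: 18.25
eef_pos: [491.4, -110.0, 112.5]
tcp_rot: [0.947, -0.321, -0.0, 0.001]
ft_force: [-4.2, -6.5, 0.9]
opening: 0.001
t 18.25 pos [ 491.4 -110.   112.5] yaw -37.45 tilt 0.1 F [-4.2 -6.5  0.9] open 0.001
spin 0 then offset [-457.   211.5  112.5]
pump xy -59.06994827408802 57.48888149712365 F pump -2.6588234480037776 -7.302045460731573
top crop origin [333 201] scale 5.0
[]
scene crop origin [243 233] scale 7.5
[[ 1.2256e+02  4.6000e-01  1.4243e+02]
 [ 1.1158e+02  4.6000e-01  1.4126e+02]
 [ 1.0355e+02  4.4000e-01  1.4165e+02]
 [ 1.0339e+02  3.8000e-01  1.4002e+02]
 [ 1.0408e+02  2.0000e-01  1.4355e+02]
 [ 1.0109e+02  3.7000e-01  1.3877e+02]
```

View pics/a9o.png

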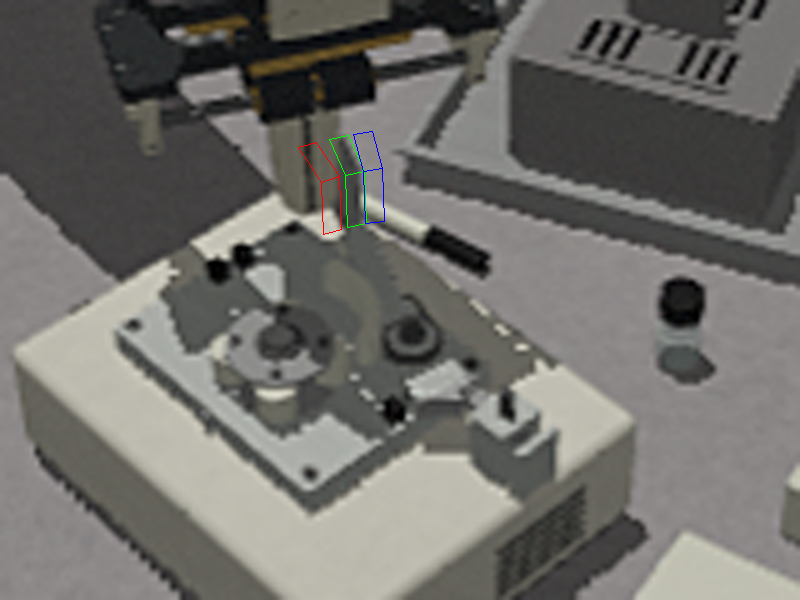

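View pics/a9.png

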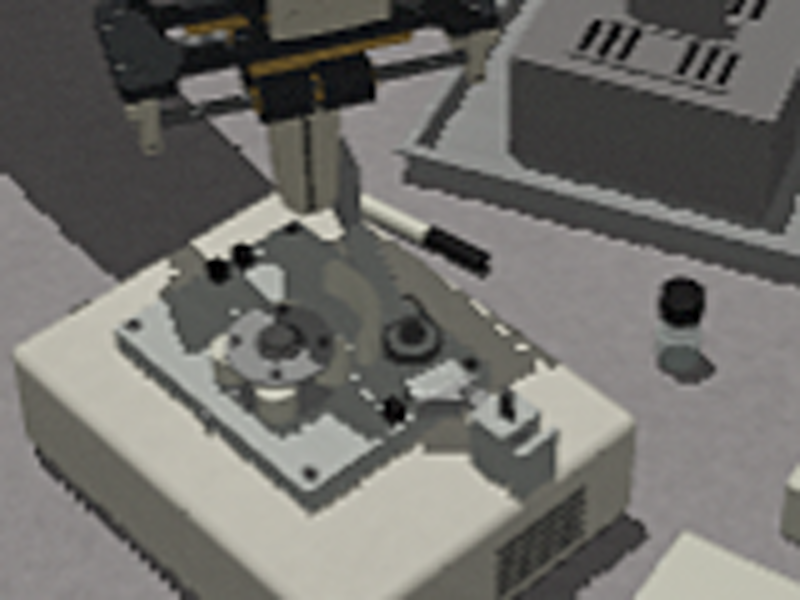

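The paddle lies just short of the green 0.45 outline, at about 0.43 (fingers at (310,175), paddle at (348,190)). That is well past 0.36 and short of the stop. I'll hold for half a second, check once more and compare the loose things.

```bash
python3 -m inch '{"jaw":[0,0,0,0,0,0],"offset":[[0,0,0],[0,0,0],[0,0,0],[0,0,0],[0,0,0],[0,0,0]],"spin":[0,0,0,0,0,0]}'; python3 m.py
python3 - <<'E'
from h import *
a=dict(np.load("top0.npz"));b=dict(np.load("a8_top.npz"))
for nm,bb in(("vial",(325,350,180,205)),("marker",(325,345,238,300)),("rack",(300,375,118,162)),("tipbox",(390,452,120,168)),("bottle",(245,285,118,160))):
    print(nm,[np.round(rect(cloud(c),8,180,bb)[0][0],1) for c in(a,b)])
W=cloud(dict(np.load("s4.npz")))
print("guard roof",rect(W,72,90,(300,420,205,290)),"ridge",rect(W,112,126,(300,420,200,290)))
E
```

```text
t: 18.85
eef_pos: [491.4, -110.0, 112.5]
tcp_rot: [0.947, -0.321, -0.0, 0.001]
ft_force: [-3.7, -6.2, -0.1]
opening: 0.006
t 18.85 pos [ 491.4 -110.   112.5] yaw -37.45 tilt 0.1 F [-3.7 -6.2 -0.1] open 0.006
spin 0 then offset [-457.   211.5  112.5]
pump xy -59.05934107162666 57.47460537686514 F pump -2.2158771932099826 -6.878632268683086
vial [array([654.9,  -8. ]), array([658.6,   1.8])]
marker [array([467.9,  -1. ]), array([465.9,  -3.1])]
rack [array([7.992e+02, 5.000e-01]), array([800.9,  -5.2])]
tipbox [array([ 795.6, -207. ]), array([ 794.6, -215.5])]
bottle [array([796.8, 176.8]), array([785.8, 186.8])]
guard roof (((546.9739990234375, 99.88604736328125), (290.82904052734375, 386.2154235839844), 35.92547607421875), 1683, np.float64(80.77592498907472)) ridge (((559.0655517578125, 11.533218383789062), (59.12941360473633, 341.82000732421875), 1.4839969873428345), 133, np.float64(119.686849564191))
```

Run:
```python
from h import *
a=dict(np.load("top0.npz"));b=dict(np.load("a8_top.npz"))
for nm,bb,lo in(("vial",(325,350,180,205),35),("marker",(325,345,238,300),8),("rack",(300,375,118,162),45),("tipbox",(390,452,120,168),50),("bottle",(245,285,118,160),120)):
    r=[]
    for c in(a,b):
        W=cloud(c)[bb[2]:bb[3],bb[0]:bb[1]].reshape(-1,3);P=W[(W[:,2]>lo)&(W[:,2]<180)];r.append((np.median(P,0).round(1),len(P)))
    print(nm,r)
```

```text
vial [(array([656.1,  -0.7,  50.4]), 85), (array([656.1,  -0.7,  50. ]), 85)]
marker [(array([468.1,  -0.9,  12.3]), 222), (array([468.1,  -0.5,  12.1]), 216)]
rack [(array([792.6,   4.1,  62. ]), 609), (array([792.9,   4.1,  62.1]), 612)]
tipbox [(array([ 782. , -210.5,   62.6]), 1630), (array([ 781.6, -210.5,   62.8]), 1631)]
bottle [(array([779.9, 176.7, 139.8]), 158), (array([779.6, 176.9, 140.2]), 159)]
```

```bash
python3 -c "
from station import *
print(sign_off())"
```

```text
the job is handed in; nothing more can be done
None
```

The pump is open for the new tube. The guard is off and standing in the tray, and the tension arm is being held out past its click. I handed the job in at about 19 s.

- **Guard:** I gripped the grey guard by its ridge, pulled it straight up and set it down right way up in the middle of the tray. It touched the floor at about 7 N before I released it. Its roof then measured about 81 mm and its ridge top about 120 mm above the bench, which matches it resting on the tray floor.
- **Tension arm:** I pushed the paddle outward with the shut fingers. In the last picture the arm is at about 0.43 rad, clear of the pawl (0.36) and short of the stop (0.55). The fingers still hold it against the spring with a steady 7 to 8 N.
- **Click:** I did not see it directly. The force fell to almost nothing at about 0.3 rad, which fits the arm coming onto the pawl, and it rose again as I pushed on.
- **Other things:** The marker, vial, tube rack, tip box and bottle are within 0.5 mm of where they started. I did not measure the beaker, glove box or the orange and pink look-alikes. A first, cruder comparison suggested shifts of up to about 15 mm, but stray depth readings distort that fit and the median positions did not confirm it.

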